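Set up the drop-front check-in desk in the spare-parts store

ROBOT

A 6-joint arm with a two-finger parallel gripper is mounted at the origin on the work surface. World frame = base frame: x ahead of the robot, y to its left, z up, the work surface at z = 0. Lengths are in m, angles in degrees, forces in N, time in s.
With the tool pointing down it reaches from about 0.275 to 0.85 m from the base axis. Payload 19 kg.
Tool frame: the origin (TCP) lies on the front face of the gripper's body, between the roots of the fingers; the fingertips stand 73 mm ahead of it and the grasp point (between the pads) lies 54 mm ahead of it (grip_point_offset is the distance from the TCP to the grasp point, in m); z points along the fingers, y is the line along which they close (so a half turn about z gives the same grasp; the last joint's range is limited). The gripper opens to 85 mm and grips with 20 to 120 N. Pads are 22 mm wide; open, the fingers measure 114 mm over their backs; the gripper's body (76 mm by 85 mm) begins 54 mm behind the grasp point. The pads swing forward as they close: fully open they stand 13 mm farther back than shut.
Start: joints at [59.645, 8.623, 82.357, -0, 89.026, -7.678], TCP at [0.222, 0.531, 0.304] pointing down, gripper open.
Joint ranges: [-160.23, 160.23], [-39.13, 120.54], [6.94, 153.29], [-79.49, 259.48], [9.18, 160.14], [-161.06, 161.06]. Speed limits (degrees/s): [108.29, 108.29, 127.2, 172.46, 172.46, 172.46].

INTERFACE

Orientations are given as a 3x3 rotation matrix whose columns are the frame's x, y, z axes.
In Python, from rig import * gives the robot as it stands.
- The arm moves only by the tool jog_arm, never from a script. Its arguments are lists of equal length, an entry for each row: "translation": the shift along the world's x, y, z scaled (see below), a list of three; "angular": the turn, a rotation vector about the world's x, y, z scaled (see below), a list of three; "fingers": the opening, from 0 (shut) to 1 (fully open). A call has exactly 5 rows; each row is the pose to reach, as a shift and turn from the pose commanded when the call began, turning the shorter way round; what a row does not reach only later rows make up. The controller multiplies each number of a shift by 400 mm and each number of a turn by 360 degrees. A row lasts 1/8 s, in which the tool goes at most 62.5 mm and 10.7 degrees, less where a joint would pass 70% of its speed; a pose out of reach is approached as far as the arm can. A call with a number of a shift or a turn outside -1 to 1 is refused whole. A call with a gripper value outside its range is refused whole. The fingers move at their own pace and stop on an object; the grip force is fixed at half the most. Time passes only in rows, so rows that repeat a pose let the fingers close, or fill a call up. It gives the time, the measured TCP pose, the force, the opening and the grip force at its end, in the units of the state.
- read_state(): the state, without advancing time (a new reading comes with each control period).
- capture(name): name is "side" or "top" or "wrist"; returns a dict with "image" (400x640x3 uint8, red, green, blue), "K" (3x3 intrinsics, pixels), "R" (3x3) and "t" (3): a world point X has camera coordinates R X + t; the wrist camera has in their place "T_tool_cam" (4x4, takes a point from camera to tool coordinates, whose origin is the TCP and whose axes are the flange's). Camera axes: x right, y down, z forward; pixel columns grow to the right and rows downward; lengths in m; the calibration is good to about 2 mm. The wrist camera is an equidistant fisheye: a pixel r from the principal point sees the ray r / f radians off the axis. A picture is of the moment at which its call begins: read the wrist's pose just before it. There is no depth.
- hand_in(): hands the job in; it is judged then, once.
The state is a dict: "t": time; "q": joint angles; "qd": joint speeds; "effort": joint torques, N m; "tool_pos": TCP position; "tool_rot": TCP orientation; "wrist_force": force on the tool from outside, world axes, zero at the start; "torque": the same for the moment, N m; "opening": opening from 0.0 (shut) to 1.0 (fully open); "finger_force": force on a finger pad.
Only numpy, scipy, OpenCV 4.12 (cv2) and the standard library are available. Lean on these libraries where they do the work, as an engineer would, in place of code of your own. Each camera call takes 0.05 s, during which the arm holds its last target. There are 200 camera calls.

TASK

Open the green check-in desk for writing: first pull both slide-out supports fully out by their orange pull blocks, and only then lower the white drop-front flap until it lies level on both supports. Leave the flap resting there and take the gripper away.

Things in the scene. Friction and masses are not known exactly. Their poses are not given: they have to be found in the camera images.
- desk: green bench-top desk, fixed, 300 wide (y), 200 deep (x). Origin on the table below the middle of the flap's hinge line; x points into the desk (its front faces its -x), z up. Flat top 230 high from x 66 to 200 mm, clear for |y| < 70 mm. Supports at y = +-120 mm. The grey drawer with black handle between them is locked, no part of the job. Parts up to 30 high lie before it.
- support_left (a joint): left slide-out support (desk y = +120 mm): pale bar 22 wide x 30 tall, top 120 above the table, front end flush with the desk front when in. Value: m pulled out along desk -x; 0 = in, 0.100 = fully out at its stop; starts 0 to 0.02. Slides with 2.5 N (+8 N per m/s), stays where left.
- support_right (a joint): right slide-out support (desk y = -120 mm): pale bar 22 wide x 30 tall, top 120 above the table, front end flush with the desk front when in. Value: m pulled out along desk -x; 0 = in, 0.100 = fully out at its stop; starts 0 to 0.02. Slides with 2.5 N (+8 N per m/s), stays where left.
- pull_left (a point): centre of the left support's ORANGE pull block, 30 (x) x 26 (y) x 36 (z) mm, on a thin stem, 60 mm before the front end of the bar and 72 above the table; axes as the desk. Pinch it from above across its y sides; free space on both sides.
- pull_right (a point): centre of the right support's ORANGE pull block, 30 (x) x 26 (y) x 36 (z) mm, on a thin stem, 60 mm before the front end of the bar and 72 above the table; axes as the desk. Pinch it from above across its y sides; free space on both sides.
- flap (a joint): white flap, 300 wide, 160 hinge to free edge, 12 thick. Opening angle, rad: 0 = shut, leaning 25 deg back from upright; 2.007 = level, edge to desk -x; starts 0 to 0.12. Hinge line 127 high at desk x = 0, in the outer face (underside when level). Stiff damped hinge (0.3 N m, 0.8 N m s/rad; 0.6 kg): stays near upright, below half way sinks slowly onto the supports, or past level without them.
- flap_edge (a point): middle of the flap's free edge (red band), on its outer face, 160 from the hinge; the board is 12 thick behind it. Shut, it is 68 mm behind the hinge line and 272 high, some 40 above the desk's flat top: fingertips fit behind it there to draw it forward, then push it on down from its inner face. 7 mm rubber buffers on the outer face meet the bars when level.

How it is judged (in metres and radians):
On the way, in this order (a step that is already met when the one before it is completed fails the run):
1. both supports are pulled out (at least 85 of 100 mm) while the flap is still up (less than 0.9 rad open) (value of joint each of support_left, support_right above 0.085 m and value of joint flap below 0.9 rad), for 0.2 s.
2. the flap is lowered to level on the supports (value of joint flap above 1.91 rad), for 0.2 s.
At the end, for the whole second after the job is handed in: both supports are at least 85 mm out of their 100 mm, the flap lies level on them (within about 5.5 degrees: 1.91 to 2.10 rad), at rest, and the fingers are off the desk (value of joint each of support_left, support_right above 0.085 m and value of joint flap between 1.91 and 2.1 rad and velocity of joint flap below 0.05 rad/s and contact force between desk and the fingers below 0.1 N); the robot touches nothing.
It fails at once if the flap is lowered past 0.9 rad while a support is less than 80 mm out (value of joint flap above 0.9 rad and value of joint any of support_left, support_right below 0.08 m).
It also fails if it takes over 67 s, if anything falls off the work surface, if the arm or the gripper's body presses on something with over 40 N, if the wrist force passes 120 N, or if a joint passes its speed limit or range.

## Working session

There is one attempt and no reset: what is moved stays moved. The work goes in short steps, Python scripts to look and compute and a tool call to move; the robot and the scene stay as the last step left them, time stands still between calls to the robot, and variables do not carry over. Pictures are saved under pics/ and viewed, at most 10 in all, crops included, and the job is handed in when it is done.

Besides the shell and the picture viewer there is one more tool, called by a JSON object that holds its "fn" and its "kwargs". jog_arm: Moves the arm, as the interface text tells. Its arguments: {"type":"object","properties":{"translation":{"type":"array"},"angular":{"type":"array"},"fingers":{"type":"array"}},"required":["translation","angular","fingers"]}

```bash
ls; mkdir -p pics; python3 - <<'E'
from rig import *
import cv2,numpy as np
s=read_state();print({k:np.round(v,3).tolist() for k,v in s.items()})
a=capture("side");b=capture("top")
np.savez("c0.npz",**{n+k:c[k] for n,c in(("s",a),("t",b)) for k in("image","K","R","t")})
for n,c in(("side",a),("top",b)):
    cv2.imwrite(f"pics/{n}0.png",c["image"][:,:,::-1]); print(n,np.round(-c["R"].T@c["t"],3),np.round(c["R"],2).tolist(),c["K"][0,0])
E
```

```text
pics
{'t': 0.0, 'q': [59.647, 8.649, 82.392, 0.001, 89.026, -7.681], 'qd': [-0.078, 0.086, -0.056, -0.038, -0.063, 0.071], 'effort': [0.001, -71.304, -57.088, -0.0, 0.009, -0.0], 'tool_pos': [0.222, 0.53, 0.303], 'tool_rot': [[-0.923, 0.385, -0.001], [0.385, 0.923, -0.001], [0.0, -0.001, -1.0]], 'wrist_force': [-0.503, -0.264, 0.073], 'torque': [-0.038, -0.019, 0.023], 'finger_force': 0.0, 'opening': 1.0}
side [ 0.14  -0.093  0.647] [[0.25, -0.97, 0.02], [-0.67, -0.19, -0.72], [0.7, 0.17, -0.7]] 450.8989764271904
top [0.573 0.031 0.945] [[-0.0, -1.0, -0.01], [-1.0, 0.0, -0.06], [0.06, 0.01, -1.0]] 501.48531753641976
```

View pics/side0.png

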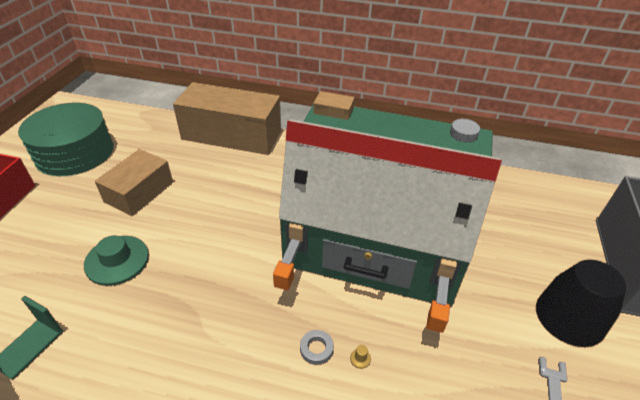

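View pics/top0.png

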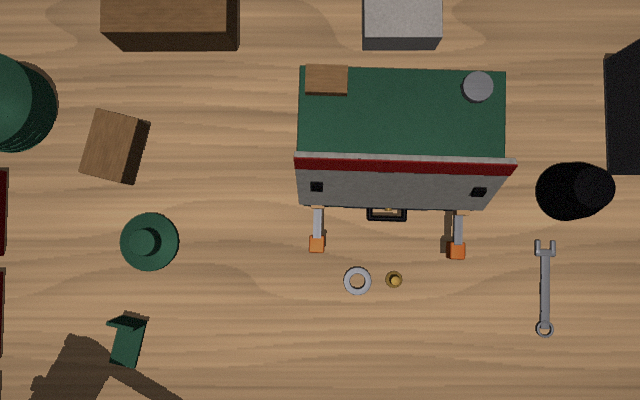

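The side view shows the orange blocks at (284,275) and (439,317) and the red band from (288,130) to (499,170). The top view shows the blocks at (317,243) and (457,250) and the band from (295,160) to (516,165).

```bash
cat > h.py <<'E'
import cv2,numpy as np
def ray(K,R,t,p):
    d=R.T@np.linalg.solve(K,np.r_[p,1.]);return -R.T@t,d/np.linalg.norm(d)
def plane(c,p,z):
    o,d=ray(*c,p);return o+d*(z-o[2])/d[2]
def tri(c1,p1,c2,p2):
    (o1,d1),(o2,d2)=ray(*c1,p1),ray(*c2,p2)
    s=np.linalg.lstsq(np.c_[d1,-d2],o2-o1,rcond=None)[0]
    a,b=o1+s[0]*d1,o2+s[1]*d2;return (a+b)/2,np.linalg.norm(a-b)
def comps(img,kind):
    h=cv2.cvtColor(img,cv2.COLOR_RGB2HSV)
    lo,hi=((7,190,90),(16,255,255)) if kind=="o" else ((0,150,40),(4,255,255))
    m=cv2.inRange(h,lo,hi)
    if kind=="r": m|=cv2.inRange(h,(174,150,40),(180,255,255))
    cs=cv2.findContours(m,cv2.RETR_EXTERNAL,cv2.CHAIN_APPROX_NONE)[0]
    return sorted([c[:,0] for c in cs if cv2.contourArea(c)>40],key=len,reverse=True)
def corners(c): # TL,TR,BR,BL
    s,d=c.sum(1),c[:,0]-c[:,1]
    return c[[s.argmin(),d.argmax(),s.argmax(),d.argmin()]]
E
python3 - <<'E'
from h import *
f=np.load("c0.npz");cam={n:(f[n+"K"],f[n+"R"],f[n+"t"]) for n in "st"}
O={};B={}
for n in "st":
    I=f[n+"image"]
    for c in comps(I,"o"):print(n,"o",cv2.boundingRect(c),cv2.minAreaRect(c))
    for c in comps(I,"r"):print(n,"r",cv2.boundingRect(c),corners(c).tolist())
    O[n]=sorted([cv2.minAreaRect(c)[0] for c in comps(I,"o")[:2]])
    c=[c for c in comps(I,"r") if cv2.boundingRect(c)[2]>150][0]
    B[n]=corners(c)
for i in(0,1):
    print("block",tri(cam["s"],O["s"][i],cam["t"],O["t"][i]),plane(cam["t"],O["t"][i],.09))
for i in range(4): print("band",tri(cam["s"],B["s"][i],cam["t"],B["t"][i]))
E
```

```text
s o (427, 301, 23, 30) ((438.02703857421875, 315.83782958984375), (18.741485595703125, 27.94782829284668), 9.462321281433105)
s o (274, 262, 20, 27) ((282.97296142578125, 275.16217041015625), (18.741485595703125, 24.988645553588867), 9.462321281433105)
s r (286, 121, 215, 60) [[288, 121], [500, 161], [494, 180], [286, 139]]
s r (0, 154, 35, 64) [[0, 154], [19, 158], [21, 198], [0, 217]]
t r (294, 157, 224, 19) [[294, 157], [517, 165], [509, 175], [295, 168]]
t r (0, 171, 7, 85) [[1, 171], [6, 172], [1, 255], [1, 255]]
t r (0, 272, 3, 39) [[0, 272], [2, 273], [1, 310], [0, 310]]Traceback (most recent call last):
  File "<stdin>", line 12, in <module>
IndexError: list index out of range
```

```bash
sed -i 's/(7,190,90),(16,/(5,150,90),(17,/' h.py
python3 - <<'E'
from h import *
f=np.load("c0.npz");cam={n:(f[n+"K"],f[n+"R"],f[n+"t"]) for n in "st"}
h=cv2.cvtColor(f["timage"],cv2.COLOR_RGB2HSV);print(h[240,317],h[247,457],h[250,317])
O={};B={}
for n in "st":
    I=f[n+"image"]
    cs=[c for c in comps(I,"o") if 8<cv2.boundingRect(c)[2]<30]
    print([cv2.boundingRect(c) for c in cs])
    O[n]=sorted([cv2.minAreaRect(c)[0] for c in cs])
    c=[c for c in comps(I,"r") if cv2.boundingRect(c)[2]>150][0]
    B[n]=corners(c)
for i in range(min(len(O["s"]),len(O["t"]))):
    print("block",tri(cam["s"],O["s"][i],cam["t"],O["t"][i]),plane(cam["t"],O["t"][i],.09))
for i in range(4): print("band",tri(cam["s"],B["s"][i],cam["t"],B["t"][i]))
E
```

```text
[ 15 164 177] [ 13 183 177] [ 15 157 177]
[(427, 300, 23, 32), (273, 261, 21, 29)]
[(450, 242, 15, 18), (309, 235, 15, 18)]
block (array([0.54358016, 0.05547897, 0.07215761]), np.float64(0.000964507192561932)) [0.54404112 0.05543396 0.09      ]
block (array([ 0.53119778, -0.18642018,  0.07454382]), np.float64(0.0018489760550631242)) [ 0.53203584 -0.1834874   0.09      ]
band (array([0.66646012, 0.07948816, 0.2748112 ]), np.float64(0.0006898233907356744))
band (array([ 0.6548022 , -0.21846803,  0.27503212]), np.float64(0.001055218260841786))
band (array([ 0.64394303, -0.21694274,  0.25028179]), np.float64(9.316436207412103e-05))
band (array([0.65438136, 0.07963156, 0.25118288]), np.float64(0.0009805473886797425))
```

{"fn": "jog_arm", "kwargs": {"translation": [[0.4, -0.6, -0.1], [0.4, -0.6, -0.1], [0.4, -0.6, -0.1], [0.4, -0.6, -0.1], [0.4, -0.6, -0.1]], "angular": [[0, 0, 0.0567], [0, 0, 0.0567], [0, 0, 0.0567], [0, 0, 0.0567], [0, 0, 0.0567]], "fingers": [1, 1, 1, 1, 1]}}

```text
t: 0.72
tool_pos: [0.3824, 0.2886, 0.2635]
tool_rot: [[-0.999, 0.04, -0.0], [0.04, 0.999, -0.0], [0.0, -0.0, -1.0]]
wrist_force: [-0.2, 1.0, 0.1]
opening: 0.998
finger_force: 0.0
```

{"fn": "jog_arm", "kwargs": {"translation": [[0.403, -0.583, -0.11], [0.403, -0.583, -0.11], [0.403, -0.583, -0.11], [0.403, -0.583, -0.11], [0.403, -0.583, -0.11]], "angular": [[0, 0, 0], [0, 0, 0], [0, 0, 0], [0, 0, 0], [0, 0, 0]], "fingers": [1, 1, 1, 1, 1]}}

```text
t: 1.35
tool_pos: [0.5438, 0.0548, 0.219]
tool_rot: [[-0.999, 0.041, -0.001], [0.041, 0.999, -0.0], [0.001, -0.0, -1.0]]
wrist_force: [-0.2, 0.9, 0.9]
opening: 0.997
finger_force: 0.0
```

```bash
python3 - <<'E'
from rig import *
import cv2,numpy as np
print(np.round(read_state()["tool_pos"],4))
w=capture("wrist");cv2.imwrite("pics/w1.png",w["image"][:,:,::-1])
E
```

```text
[0.5438 0.0548 0.219 ]
```

View pics/w1.png

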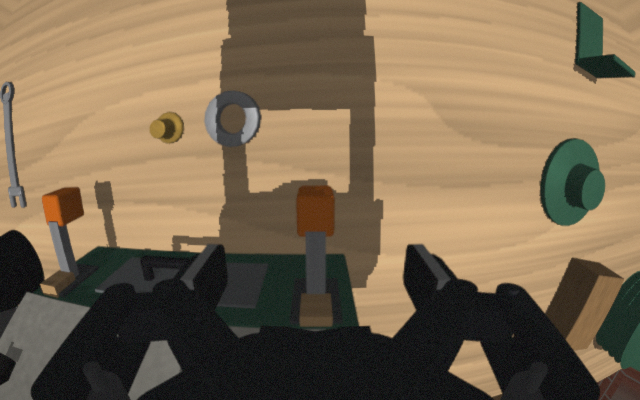

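The block is at (316,208), midway between the fingertips (columns 224 and 407), so I descend and grip.

{"fn": "jog_arm", "kwargs": {"translation": [[0, 0, -0.12], [0, 0, -0.22], [0, 0, -0.22], [0, 0, -0.22], [0, 0, -0.22]], "angular": [[0, 0, 0], [0, 0, 0], [0, 0, 0], [0, 0, 0], [0, 0, 0]], "fingers": [1, 1, 1, 0, 0]}}

```text
t: 2.02
tool_pos: [0.5436, 0.0574, 0.1337]
tool_rot: [[-0.999, 0.039, 0.003], [0.039, 0.999, -0.0], [-0.003, -0.0, -1.0]]
wrist_force: [-0.6, -0.4, -0.8]
opening: 0.606
finger_force: 0.0
```

{"fn": "jog_arm", "kwargs": {"translation": [[0, 0, 0], [0, 0, 0], [0, 0, 0], [0, 0, 0], [-0.05, 0, 0]], "angular": [[0, 0, 0], [0, 0, 0], [0, 0, 0], [0, 0, 0], [0, 0, 0]], "fingers": [0, 0, 0, 0, 0]}}

```text
t: 2.65
tool_pos: [0.5244, 0.0558, 0.1335]
tool_rot: [[-0.999, 0.04, 0.004], [0.04, 0.999, -0.003], [-0.004, -0.003, -1.0]]
wrist_force: [3.3, -12.3, 13.4]
opening: 0.294
finger_force: 62.5
```

{"fn": "jog_arm", "kwargs": {"translation": [[-0.05, 0.002, 0], [-0.1, 0.004, 0], [-0.15, 0.006, 0], [-0.205, 0.008, 0], [-0.205, 0.008, 0]], "angular": [[0, 0, 0], [0, 0, 0], [0, 0, 0], [0, 0, 0], [0, 0, 0]], "fingers": [0, 0, 0, 0, 0]}}

```text
t: 3.28
tool_pos: [0.443, 0.0589, 0.134]
tool_rot: [[-0.999, 0.039, 0.009], [0.039, 0.999, -0.004], [-0.009, -0.004, -1.0]]
wrist_force: [15.3, -21.4, 3.0]
opening: 0.293
finger_force: 66.6
```

{"fn": "jog_arm", "kwargs": {"translation": [[0, 0, 0], [0, 0, 0], [0, 0, 0], [0, 0, 0.1], [0, 0, 0.215]], "angular": [[0, 0, 0], [0, 0, 0], [0, 0, 0], [0, 0, 0], [0, 0, 0]], "fingers": [1, 1, 1, 1, 1]}}

```text
t: 3.9
tool_pos: [0.4404, 0.0606, 0.2185]
tool_rot: [[-0.999, 0.039, -0.002], [0.039, 0.999, 0.0], [0.002, -0.0, -1.0]]
wrist_force: [0.6, 0.3, 0.9]
opening: 0.997
finger_force: 0.0
```

{"fn": "jog_arm", "kwargs": {"translation": [[0.22, -0.608, 0], [0.22, -0.608, 0], [0.22, -0.608, 0], [0.22, -0.608, 0], [0.22, -0.608, 0]], "angular": [[0, 0, 0], [0, 0, 0], [0, 0, 0], [0, 0, 0], [0, 0, 0]], "fingers": [1, 1, 1, 1, 1]}}

```text
t: 4.53
tool_pos: [0.5294, -0.1858, 0.2171]
tool_rot: [[-0.999, 0.043, -0.001], [0.043, 0.999, 0.0], [0.001, -0.0, -1.0]]
wrist_force: [-0.4, 0.4, -0.6]
opening: 1.002
finger_force: 0.0
```

```bash
python3 - <<'E'
from rig import *
import cv2,numpy as np
print(np.round(read_state()["tool_pos"],4))
w=capture("wrist");cv2.imwrite("pics/w2.png",w["image"][:,:,::-1])
E
```

```text
[ 0.5294 -0.1858  0.2171]
```

View pics/w2.png

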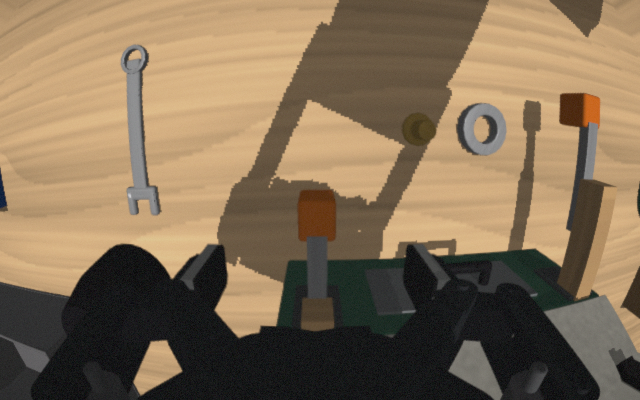

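The right block is at (317,213), centred between the fingers. At the right edge the left support is visibly out, with its block at (580,110).

{"fn": "jog_arm", "kwargs": {"translation": [[0, 0, -0.12], [0.003, 0, -0.215], [0.003, 0, -0.215], [0.003, 0, -0.215], [0.003, 0, -0.215]], "angular": [[0, 0, 0], [0, 0, 0], [0, 0, 0], [0, 0, 0], [0, 0, 0]], "fingers": [1, 1, 1, 0, 0]}}

```text
t: 5.2
tool_pos: [0.5307, -0.1827, 0.1337]
tool_rot: [[-0.999, 0.039, 0.002], [0.039, 0.999, -0.001], [-0.002, -0.001, -1.0]]
wrist_force: [0.0, -0.1, -0.2]
opening: 0.602
finger_force: 0.0
```

{"fn": "jog_arm", "kwargs": {"translation": [[0, 0, 0], [0, 0, 0], [0, 0, 0], [0, 0, 0], [-0.05, 0.002, 0]], "angular": [[0, 0, 0], [0, 0, 0], [0, 0, 0], [0, 0, 0], [0, 0, 0]], "fingers": [0, 0, 0, 0, 0]}}

```text
t: 5.82
tool_pos: [0.5113, -0.1837, 0.1334]
tool_rot: [[-0.999, 0.04, 0.004], [0.039, 0.999, -0.004], [-0.004, -0.004, -1.0]]
wrist_force: [2.6, -18.3, 9.0]
opening: 0.295
finger_force: 63.1
```

{"fn": "jog_arm", "kwargs": {"translation": [[-0.05, 0.002, 0], [-0.1, 0.004, 0], [-0.15, 0.006, 0], [-0.2, 0.008, 0], [-0.2, 0.008, 0]], "angular": [[0, 0, 0], [0, 0, 0], [0, 0, 0], [0, 0, 0], [0, 0, 0]], "fingers": [0, 0, 0, 0, 0]}}

```text
t: 6.45
tool_pos: [0.4323, -0.1809, 0.1342]
tool_rot: [[-0.999, 0.04, 0.009], [0.04, 0.999, -0.006], [-0.009, -0.006, -1.0]]
wrist_force: [19.9, -17.8, -0.8]
opening: 0.292
finger_force: 62.5
```

{"fn": "jog_arm", "kwargs": {"translation": [[0, 0, 0], [0, 0, 0], [0, 0, 0], [0, 0, 0.15], [0, 0, 0.3]], "angular": [[0, 0, 0], [0, 0, 0], [0, 0, 0], [0, 0, 0], [0, 0, 0]], "fingers": [1, 1, 1, 1, 1]}}

```text
t: 7.08
tool_pos: [0.4297, -0.1784, 0.2531]
tool_rot: [[-0.999, 0.039, -0.001], [0.039, 0.999, 0.001], [0.001, 0.001, -1.0]]
wrist_force: [0.6, -0.3, -0.0]
opening: 1.0
finger_force: 0.0
```

{"fn": "jog_arm", "kwargs": {"translation": [[0, 0.1, 0.15], [0, 0.2, 0.3], [0, 0.275, 0.38], [0, 0.275, 0.38], [0, 0.275, 0.38]], "angular": [[0, 0, 0], [0, 0, 0], [0, 0, 0], [0, 0, 0], [0, 0, 0]], "fingers": [0, 0, 0, 0, 0]}}

```text
t: 7.7
tool_pos: [0.43, -0.0686, 0.4032]
tool_rot: [[-0.999, 0.039, -0.001], [0.039, 0.999, -0.0], [0.001, -0.0, -1.0]]
wrist_force: [0.4, -1.0, -1.1]
opening: -0.002
finger_force: 0.0
```

```bash
python3 - <<'E'
from rig import *
from h import *
print(np.round(read_state()["tool_pos"],4))
b=capture("top");cv2.imwrite("pics/t2.png",b["image"][:,:,::-1])
c=(b["K"],b["R"],b["t"])
for k in comps(b["image"],"o"):
    r=cv2.boundingRect(k)
    if 8<r[2]<30: print(r,plane(c,cv2.minAreaRect(k)[0],.09))
E
```

```text
[ 0.43   -0.0686  0.4032]
(307, 292, 16, 18) [0.44811762 0.05796835 0.09      ]
(449, 297, 15, 18) [ 0.43984022 -0.18032961  0.09      ]
```

View pics/t2.png

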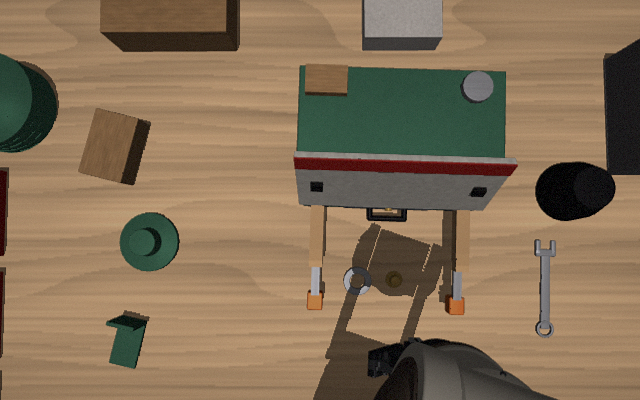

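Both bars are now out in the top view, with blocks at (315,300) and (457,305). The 96 and 92 mm travel and the stop force fit fully out. Next I go behind the flap edge.

{"fn": "jog_arm", "kwargs": {"translation": [[0.14, 0, 0], [0.28, 0, 0], [0.42, -0.003, 0], [0.56, -0.006, 0], [0.675, -0.006, 0]], "angular": [[0, 0, 0], [0, 0, 0], [0, 0, 0], [0, 0, 0], [0, 0, 0]], "fingers": [0, 0, 0, 0, 0]}}

```text
t: 8.38
tool_pos: [0.702, -0.0723, 0.4013]
tool_rot: [[-0.999, 0.041, -0.003], [0.041, 0.999, 0.0], [0.003, 0.0, -1.0]]
wrist_force: [-0.0, -0.3, 0.4]
opening: 0.002
finger_force: 0.0
```

```bash
python3 - <<'E'
from rig import *
from h import *
print(np.round(read_state()["tool_pos"],4))
b=capture("side");cv2.imwrite("pics/s3.png",b["image"][:,:,::-1])
E
```

```text
[ 0.702  -0.0723  0.4013]
```

View pics/s3.png

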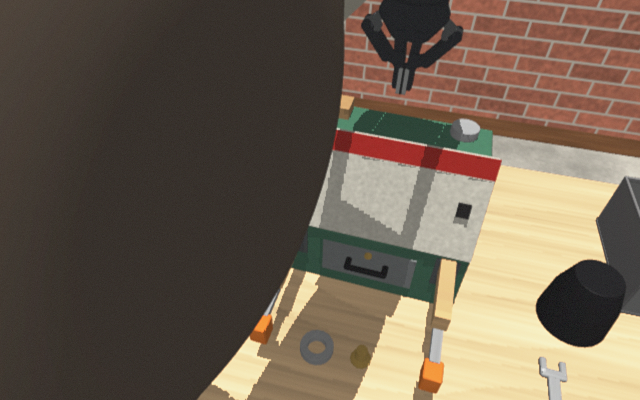

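The shut fingertips are at about (402,93), above and behind the red band (band top near (415,148)). I lower slowly.

{"fn": "jog_arm", "kwargs": {"translation": [[0, 0, -0.05], [0, 0, -0.1], [0, 0, -0.15], [0, 0, -0.185], [0, 0, -0.185]], "angular": [[0, 0, 0], [0, 0, 0], [0, 0, 0], [0, 0, 0], [0, 0, 0]], "fingers": [0, 0, 0, 0, 0]}}

```text
t: 9.05
tool_pos: [0.6998, -0.0716, 0.3282]
tool_rot: [[-0.999, 0.04, -0.003], [0.04, 0.999, 0.0], [0.003, 0.0, -1.0]]
wrist_force: [-0.1, -0.3, 0.4]
opening: -0.003
finger_force: 0.0
```

{"fn": "jog_arm", "kwargs": {"translation": [[-0.04, 0.001, 0], [-0.08, 0.003, 0], [-0.12, 0.005, 0], [-0.155, 0.006, 0], [-0.19, 0.007, 0]], "angular": [[0, 0, 0], [0, 0, 0], [0, 0, 0], [0, 0, 0], [0, 0, 0]], "fingers": [0, 0, 0, 0, 0]}}

```text
t: 9.68
tool_pos: [0.6243, -0.0685, 0.3317]
tool_rot: [[-0.999, 0.04, 0.004], [0.04, 0.999, -0.001], [-0.004, -0.001, -1.0]]
wrist_force: [8.1, -0.2, 6.5]
opening: -0.004
finger_force: 3.8
```

{"fn": "jog_arm", "kwargs": {"translation": [[-0.033, 0.001, 0], [-0.066, 0.003, 0], [-0.098, 0.004, -0.005], [-0.13, 0.005, -0.015], [-0.16, 0.006, -0.027]], "angular": [[0, 0, 0], [0, 0, 0], [0, 0, 0], [0, 0, 0], [0, 0, 0]], "fingers": [0, 0, 0, 0, 0]}}

```text
t: 10.3
tool_pos: [0.5602, -0.0662, 0.3206]
tool_rot: [[-0.999, 0.04, 0.003], [0.04, 0.999, -0.001], [-0.003, -0.001, -1.0]]
wrist_force: [3.6, -0.4, 6.0]
opening: 0.001
finger_force: 2.8
```

{"fn": "jog_arm", "kwargs": {"translation": [[-0.029, 0.001, -0.016], [-0.057, 0.002, -0.034], [-0.082, 0.003, -0.055], [-0.105, 0.004, -0.078], [-0.126, 0.005, -0.104]], "angular": [[0, 0, 0], [0, 0, 0], [0, 0, 0], [0, 0, 0], [0, 0, 0]], "fingers": [0, 0, 0, 0, 0]}}

```text
t: 10.92
tool_pos: [0.5097, -0.0642, 0.2786]
tool_rot: [[-0.999, 0.04, 0.002], [0.04, 0.999, -0.001], [-0.002, -0.001, -1.0]]
wrist_force: [-0.1, -1.3, 5.2]
opening: 0.004
finger_force: 2.4
```

{"fn": "jog_arm", "kwargs": {"translation": [[-0.015, 0.001, -0.023], [-0.028, 0.001, -0.047], [-0.038, 0.002, -0.072], [-0.047, 0.002, -0.098], [-0.053, 0.002, -0.125]], "angular": [[0, 0, 0], [0, 0, 0], [0, 0, 0], [0, 0, 0], [0, 0, 0]], "fingers": [0, 0, 0, 0, 0]}}

```text
t: 11.55
tool_pos: [0.4882, -0.063, 0.2267]
tool_rot: [[-0.999, 0.04, -0.0], [0.04, 0.999, 0.0], [0.0, 0.0, -1.0]]
wrist_force: [-2.2, 1.0, 2.3]
opening: 0.002
finger_force: 1.6
```

{"fn": "jog_arm", "kwargs": {"translation": [[0, 0, -0.008], [0, 0, -0.015], [0, 0, -0.02], [0, 0, -0.025], [0, 0, -0.028]], "angular": [[0, 0, 0], [0, 0, 0], [0, 0, 0], [0, 0, 0], [0, 0, 0]], "fingers": [0, 0, 0, 0, 0]}}

```text
t: 12.18
tool_pos: [0.4885, -0.0631, 0.2162]
tool_rot: [[-0.999, 0.039, 0.0], [0.039, 0.999, -0.0], [-0.0, -0.0, -1.0]]
wrist_force: [-0.3, 0.6, 0.2]
opening: 0.0
finger_force: 0.0
```

Contact is gone, so the flap may be sinking by itself. I back off upward and to the side, wait, and look.

{"fn": "jog_arm", "kwargs": {"translation": [[0, 0, 0.12], [0, 0, 0.25], [-0.1, 0.1, 0.35], [-0.2, 0.25, 0.4], [-0.3, 0.4, 0.4]], "angular": [[0, 0, 0], [0, 0, 0], [0, 0, 0], [0, 0, 0], [0, 0, 0]], "fingers": [0, 0, 0, 0, 0]}}

```text
t: 12.8
tool_pos: [0.3828, 0.075, 0.3759]
tool_rot: [[-0.999, 0.041, 0.002], [0.041, 0.999, 0.0], [-0.002, 0.0, -1.0]]
wrist_force: [0.8, 1.2, -0.4]
opening: 0.001
finger_force: 0.0
```

{"fn": "jog_arm", "kwargs": {"translation": [[0, 0.1, 0], [0, 0.2, 0], [0, 0.3, 0], [0, 0.3, 0], [0, 0.3, 0]], "angular": [[0, 0, 0], [0, 0, 0], [0, 0, 0], [0, 0, 0], [0, 0, 0]], "fingers": [0, 0, 0, 0, 0]}}

```text
t: 13.42
tool_pos: [0.3838, 0.1938, 0.3746]
tool_rot: [[-0.999, 0.039, -0.0], [0.039, 0.999, -0.0], [0.0, -0.0, -1.0]]
wrist_force: [-0.4, -0.3, 1.2]
opening: -0.0
finger_force: 0.0
```

```bash
python3 - <<'E'
from rig import *
from h import *
I={}
for n in("side","top"):
    b=capture(n);I[n]=((b["K"],b["R"],b["t"]),b["image"])
    cv2.imwrite(f"pics/{n}4.png",b["image"][:,:,::-1])
B={}
for n in I:
    cs=[c for c in comps(I[n][1],"r") if cv2.boundingRect(c)[2]>100]
    print(n,[corners(c).tolist() for c in cs]); B[n]=corners(cs[0])
for i in range(4): print(tri(I["side"][0],B["side"][i],I["top"][0],B["top"][i]))
E
```

```text
side []Traceback (most recent call last):
  File "<stdin>", line 10, in <module>
IndexError: list index out of range
```

View pics/side4.png

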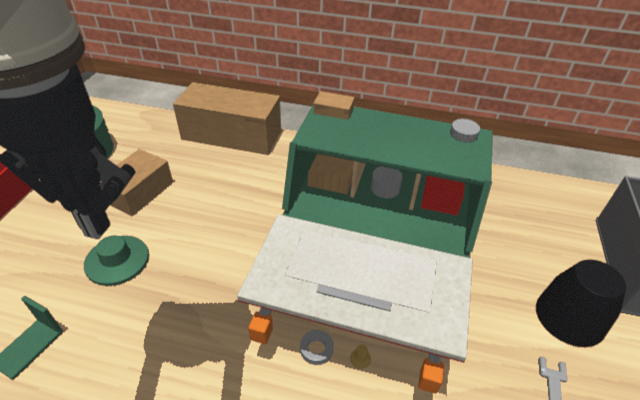

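The flap lies open over both bars, with front corners at (241,297) and (466,353) in the side view. I check how level it is by triangulating those corners.

```bash
python3 - <<'E'
from rig import *
from h import *
I={n:capture(n) for n in("side","top")};C={n:(I[n]["K"],I[n]["R"],I[n]["t"]) for n in I};B={}
for n in I:
    h=cv2.cvtColor(I[n]["image"],cv2.COLOR_RGB2HSV);m=cv2.inRange(h,(0,0,120),(180,50,255))
    m=cv2.morphologyEx(m,cv2.MORPH_OPEN,np.ones((5,5)))
    ks=cv2.findContours(m,cv2.RETR_EXTERNAL,cv2.CHAIN_APPROX_NONE)[0]
    k=[k[:,0] for k in ks if cv2.pointPolygonTest(k,(320,240) if n=="side" else (385,215),True)>-25 and cv2.contourArea(k)>3000]
    print(n,[corners(a).tolist() for a in k]);B[n]=corners(k[0])
for i in range(4):print(np.round(tri(C["side"],B["side"][i],C["top"],B["top"][i])[0],4))
s=read_state();print(s["t"])
E
```

```text
side [[[278, 215], [471, 259], [464, 358], [239, 296]]]
top [[[299, 205], [484, 212], [482, 310], [295, 303]]]
[0.6076 0.0814 0.1367]
[ 0.5958 -0.2154  0.1388]
[ 0.4396 -0.2102  0.1344]
[0.4511 0.0866 0.1345]
13.625
```

View pics/top4.png

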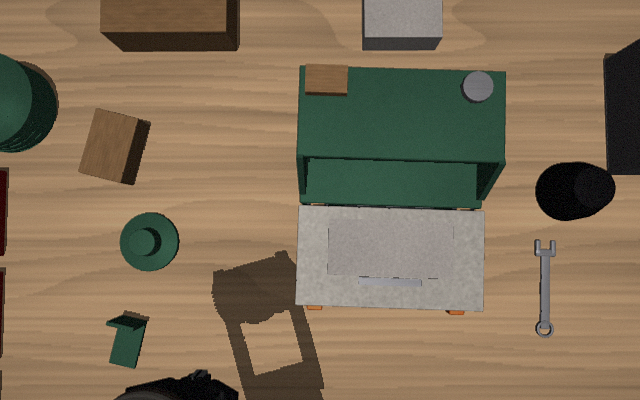

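The top view shows the flap covering (296,205)–(484,310), with both orange blocks just showing at its front edge. The front and rear corner heights (about 134–139 mm) agree within a few mm, so it is level and at rest. The arm is clear, so I hand in.

```bash
python3 -c "
from rig import *
print(hand_in())"
```

```text
the job is handed in; nothing more can be done
None
```

I pulled both supports out to their stops, lowered the flap level onto them (corner heights agree within a few mm in the camera images), moved the gripper clear and handed the job in at about 14 s; the verdict was not shown.

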